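# Nip a hex blank in the drill vise and slide the vise to its stop

### The job

Stand the red-capped brass hexagonal blank upright between the open jaws of the small blue drill vise, turned so that two of its flats are square to the jaws and its foot is fully down on the vise bed, about midway along the jaws; then push the jaws together until they nip the flats with no gap left. After that slide the loaded vise over the bench, without lifting or tipping it, into the yellow-painted bay until its side lies flush against the steel stop bar, bringing it up to the bar gently. Let go, and leave the blue-capped round blank and the square blank where they stand.

Things in the scene. Friction and masses are not known exactly. Their poses are not given: they have to be found in the camera images.
- cap_foot (a point): Capped blank standing upright, loose, in one of three places: below a brass hexagon, 30 mm across flats, 34.6 mm across corners, 31 mm tall, smooth and oily (friction about 0.25); above it a red round plastic cap, 29 mm diameter, to 62 mm above the foot, tight on the hexagon. 0.24 kg. The point is on its axis, half-way up, 31 mm above the foot, where the cap begins. z is up.
- cap: The red cap of the same blank (origin at the same point). IMPORTANT: it was pushed on at any angle, so its x axis and the yaw given here tell nothing of where the flats are; that must be seen or felt (e.g. pinch the hexagon: two flats measure 30 mm, corners up to 34.6 mm, and it slips round to flats if not far off; or turn it on the jaws until it drops in).
- vise_center (a point): Small blue drill vise with steel jaws, loose, about 0.62 kg. The point is 35 mm above the bench over the middle of the base, 15 mm above the bed, half-way up the jaws. x: direction in which the jaws close; y: along the jaws; z up. Fixed jaw at +x: inner face x = +15 mm, back +29 mm. Sliding jaw at -x: inner face x = -17.8 mm + jaw joint, back -31.8 mm + jaw joint.
- vise: The same vise; origin under the middle of its base, on the bench, same axes. Base 100 (x) by 70 (y) by 20 mm high; its top is the bed on which the blank stands. Both jaws are 14 mm thick (x), 60 mm wide (y) and rise 30 mm above the bed (tops 50 mm above the bench). On the clamped blank they measure 58 mm over their backs and can be pinched together from above by them.
- jaw (a joint): Travel of the sliding jaw (m). 0 = fully open at a hard stop (gap 32.8 mm, too little for the blank corner to corner); grows towards the fixed jaw: gap = 32.8 mm - joint. 2.8 mm = nipping the blank by two flats. Starts at 0 to 1 mm. No spring: about 4 N of friction, stays where it is left.
- stop: Dark steel stop bar screwed to the bench, 180 mm long (x), 22 mm deep (y), 20 mm high. Origin on the bench in the middle of the long face that the vise must touch; that face is the plane y = 0. The bar lies on the -y side; on the +y side the bay is outlined in yellow paint on the bench.
- bay (a point): Where the vise's centre point comes when one long (100 mm) side lies flush on the stop bar in the middle of the bay: 35 mm in front of the bar's face, 35 mm above the bench. x along the bar, y away from it. The paint lines leave the vise 10 mm at each end; anywhere between them is fine.
- round_center (a point): Round brass blank with a blue cap, standing upright, 32 mm diameter, 62 mm tall; leave it alone. The point is its centre, 31 mm up.
- square_center (a point): Square aluminium blank standing upright, 30 by 30 mm, 56 mm tall; leave it alone. The point is its centre, 28 mm up.

How it is judged:
By the outcome, as a careful person would: the job done as asked, in the order asked, and still so for the second after the job is handed in, with the robot touching nothing.
It also fails if it takes over 67 s, if anything falls off the work surface, if the arm or the gripper's body presses on something with over 40 N, if the wrist force passes 120 N, or if a joint passes its speed limit or range.

### The arm

A 6-joint arm with a two-finger parallel gripper is mounted at the origin on the work surface. World frame = base frame: x ahead of the robot, y to its left, z up, the work surface at z = 0. Lengths are in mm, angles in rad, forces in N, time in s.
With the tool pointing down it reaches from about 275 to 750 mm from the base axis. Payload 10.2 kg.
Tool frame: the origin (TCP) lies midway between the tips of the shut fingers; the grasp point (between the pads) lies 19 mm behind it (ctrl.tcp_to_grasp is the distance from the TCP to the grasp point, in mm); z points along the fingers, y is the line along which they close (so a half turn about z gives the same grasp; the last joint's range is limited). The gripper opens to 88 mm and grips with 3 to 60 N. Pads are 18 mm wide; open, the fingers measure 123 mm over their backs; the gripper's body (75 mm by 187 mm) begins 45 mm behind the grasp point.
Start: joints at [1.009, 0.313, 1.498, -0, 1.331, -0.223], TCP at [174.5, 495.158, 238.72] pointing down, gripper open.
Joint ranges: [-2.94, 2.94], [-0.97, 2.17], [0.19, 2.56], [-1.23, 4.37], [0.02, 3.11], [-2.88, 2.88]. Speed limits (rad/s): [2.39, 2.39, 3.01, 3.14, 3.14, 3.14].

### API

Orientations are given as a rotation vector (axis times angle).
In Python, from station import ctrl, cams, ticket gives the robot as it stands.
- The arm moves only by the tool send_rows, never from a script. Its argument "motion" is one flat list of numbers, 5 for each row, row after row: the finger opening in m, from 0 to 0.0881, then the shift along the world's x, y, z in m, then the turn about the world's z in rad. A call has 1 to 12 rows; each row is the pose to reach, as a shift and turn from the pose commanded when the call began; what a row does not reach only later rows make up. A row lasts 1/8 s, in which the tool goes at most 62.5 mm and 10.7 degrees, less where a joint would pass 70% of its speed; a pose out of reach is approached as far as the arm can. A call with a gripper value outside its range is refused whole. The fingers move at their own pace and stop on an object; the grip force is fixed at half the most. Time passes only in rows, so rows that repeat a pose let the fingers close. It gives the time, the measured TCP pose, the force, the opening and the grip force at its end, in the units of the state.
- ctrl.state(): the state, without advancing time (a new reading comes with each control period).
- cams.grab_frame(name): name is "scene" or "top" or "wrist"; returns a dict with "pixels" (480x640x3 uint8, red, green, blue), "depth" (480x640 float32, mm along the optical axis (not along the pixel's ray), 0 where there is no reading), "fx", "fy", "cx", "cy" (pixels), "view" (4x4, takes a point from world to camera coordinates). Camera axes: x right, y down, z forward; pixel columns grow to the right and rows downward; lengths in mm; the calibration is good to about 2 mm. A picture is of the moment at which its call begins.
- ticket.hand_in(): hands the job in; it is judged then, once.
The state is a dict: "time_s": time; "joint_positions": joint angles; "joint_vel": joint speeds; "joint_efforts": joint torques, N m; "eef_pos": TCP position; "eef_rot": TCP orientation; "wrist_force": force on the tool from outside, world axes, zero at the start; "torque": the same for the moment, N m; "gripper_width": finger opening in mm; "finger_force": force on a finger pad.
Only numpy, scipy, OpenCV 4.12 (cv2) and the standard library are available. Lean on these libraries where they do the work, as an engineer would, in place of code of your own. Each camera call takes 0.05 s, during which the arm holds its last target. There are 200 camera calls.

## Working session

There is one attempt and no reset: what is moved stays moved. The work goes in short steps, Python scripts to look and compute and a tool call to move; the robot and the scene stay as the last step left them, time stands still between calls to the robot, and variables do not carry over. Pictures are saved under pics/ and viewed, at most 10 in all, crops included, and the job is handed in when it is done.

Besides the shell and the picture viewer there is one more tool, called after ">>>" in YAML: its name, and indented under it one key for each argument. send_rows: Moves the arm, as the interface text tells. Its arguments: {"type":"object","properties":{"motion":{"type":"array","items":{"type":"number"}}},"required":["motion"]}

```bash
mkdir -p pics; ls; cat > h.py <<'E'
import numpy as np, cv2
from station import ctrl,cams,ticket
def grab(n,save=None):
    f=cams.grab_frame(n)
    if save: cv2.imwrite('pics/'+save,f['pixels'][:,:,::-1])
    return f
def ray(f,u,v,z):
    "pixels -> world points on plane z"
    V=np.array(f['view']);R=V[:3,:3];t=V[:3,3];c=-R.T@t
    d=np.stack([(np.asarray(u,float)-f['cx'])/f['fx'],(np.asarray(v,float)-f['cy'])/f['fy'],np.ones_like(np.asarray(u,float))],-1)@R
    return c+d*((z-c[2])/d[...,2])[...,None]
def pts(f):
    "depth -> world points per pixel"
    V=np.array(f['view']);v,u=np.mgrid[:480,:640];d=f['depth']
    p=np.stack([(u-f['cx'])/f['fx']*d,(v-f['cy'])/f['fy']*d,d],-1)
    return (p-V[:3,3])@V[:3,:3]
E
python3 - <<'E'
from h import *
f=grab('top','t1.png');s=grab('scene','s1.png')
print(f['view'],f['fx'])
print(ctrl.state())
E
```

```text
pics
[[ 1.80731024e-02 -9.99722893e-01  1.50830995e-02  2.76980853e+01]
 [-9.88998643e-01 -2.00903289e-02 -1.46553959e-01  5.28845014e+02]
 [ 1.46816372e-01 -1.22684802e-02 -9.89087679e-01  9.19018594e+02]
 [ 0.00000000e+00  0.00000000e+00  0.00000000e+00  1.00000000e+00]] 605.203689296215
{'time_s': 0.1, 'joint_positions': array([ 1.00862381e+00,  3.13381414e-01,  1.49835079e+00,  4.42006804e-05,
        1.33095272e+00, -2.23376616e-01]), 'joint_vel': array([ 3.83671212e-04,  9.48192718e-06, -1.43278024e-03, -8.07438138e-04,
        2.67145664e-03,  6.37153095e-04]), 'joint_efforts': array([ 1.93049222e-03, -4.02812183e+01, -2.52642399e+01,  6.95362757e-02,
        3.42520955e-02, -1.00746291e-05]), 'eef_pos': array([174.36258751, 494.9830957 , 238.22863392]), 'eef_rot': array([-5.29576857e-01, -3.09617095e+00,  1.55904575e-03]), 'wrist_force': array([-0.08015467, -0.3285446 , -0.95198277]), 'torque': array([ 2.45136306e-02,  2.19803270e-02, -6.33329387e-05]), 'finger_force': 0.0, 'gripper_width': 88.31657974905907}
```

View pics/t1.png

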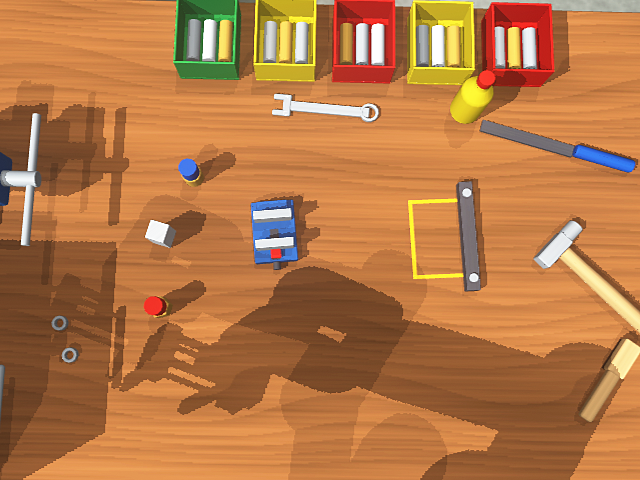

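View pics/s1.png

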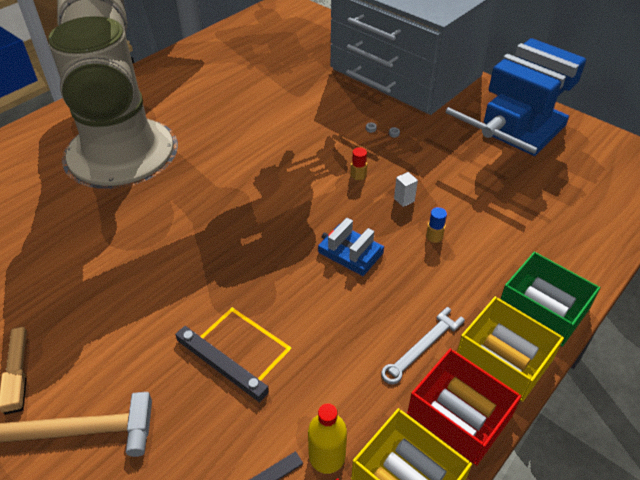

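The top view shows the red-capped blank at (155,306), the square blank at (160,233), the blue-capped round at (189,172), the vise at (275,232) with its screw end down at (277,258), and the stop bar running (466,185) to (472,288), with its bay on the left. The scene view agrees.

```bash
python3 - <<'E'
from h import *
f=grab('top');P=pts(f);hsv=cv2.cvtColor(f['pixels'],cv2.COLOR_RGB2HSV)
v,u=np.mgrid[:480,:640]
def box(m,a,b,c,d): return m&(u>=a)&(u<=b)&(v>=c)&(v<=d)
def rep(n,m,z):
    q=np.argwhere(m)[:,::-1]; w=ray(f,q[:,0],q[:,1],np.float64(z))[:,:2]
    r=cv2.minAreaRect(w.astype(np.float32)); print(n,len(q),np.round(w.mean(0),1),[np.round(x,2) for x in r],'depth z',np.round(np.percentile(P[m][:,2],[10,50,90]),1))
H,S,V=[hsv[...,i].astype(int) for i in range(3)]
z=P[...,2]
rep('cap',box((S>180)&((H<6)|(H>174))&(z>57),130,180,285,325),62)
rep('blue',box((z>57),170,210,150,190),62)
rep('sq',box((z>51),140,180,210,250),56)
j=box((z>45)&(S<60),245,305,195,270)
rep('jaw far',j&(v<229),50);rep('jaw near',j&(v>=229),50)
rep('base',box((abs(z-20)<5)&(H>100)&(H<130)&(S>100),240,310,190,275),20)
rep('stop',box((z>14),445,490,170,300),20)
rep('yellow',box((H>24)&(H<35)&(S>150)&(z<6),400,465,190,290),0)
E
```

```text
cap 278 [437.6 277.8] [array([437.93, 277.58]), array([27.49, 27.22]), np.float64(3.11)] depth z [59.1 61.3 63.4]
blue 269 [654.6 236.5] [array([647.27, 228.97]), array([44.98, 62.35]), np.float64(86.26)] depth z [59.4 61.8 64.1]
sq 380 [553.3 279.8] [array([551.26, 269.46]), array([53.34, 31.81]), np.float64(79.15)] depth z [53.2 55.5 57.9]
jaw far 347 [585.6 102.1] [array([583.43, 102.15]), array([18.84, 59.35]), np.float64(6.1)] depth z [47.4 49.5 52.1]
jaw near 345 [540.   97.6] [array([539.94,  97.41]), array([15.1 , 59.58]), np.float64(4.58)] depth z [47.5 49.8 52. ]
base 1225 [555.8  98.5] [array([563.97,  99.87]), array([100.73,  68.95]), np.float64(5.87)] depth z [17.5 19.8 22.1]
stop 1575 [ 562.3 -217.1] [array([ 566.87, -217.85]), array([ 55.42, 212.89]), np.float64(88.61)] depth z [17.5 20.1 23.1]
yellow 588 [ 560.2 -149.2] [array([ 560.91, -166.06]), array([132.16,  81.23]), np.float64(3.52)] depth z [-1.3  0.8  3.1]
```

>>> send_rows:
  motion: [0.088, 0.263, -0.217, -0.05, -0.09, 0.088, 0.263, -0.217, -0.05, -0.09, 0.088, 0.263, -0.217, -0.05, -0.09, 0.088, 0.263, -0.217, -0.05, -0.09, 0.088, 0.263, -0.217, -0.05, -0.09, 0.088, 0.263, -0.217, -0.05, -0.09, 0.088, 0.263, -0.217, -0.05, -0.09, 0.088, 0.263, -0.217, -0.05, -0.09]

```text
time_s: 1.15
eef_pos: [436.8, 278.7, 188.7]
eef_rot: [-0.667, -3.069, -0.0]
wrist_force: [-0.7, 0.5, 0.4]
gripper_width: 88.2
finger_force: 0.0
```

```bash
python3 - <<'E'
from h import *
f=grab('wrist','w1.png');s=ctrl.state();print(s['eef_pos'],s['eef_rot'])
V=f['view'];print(-V[:3,:3].T@V[:3,3],V[2,:3])
E
```

```text
[436.70015793 278.93562228 188.86342808] [-6.66548569e-01 -3.06990721e+00 -2.01715018e-04]
[375.63492758 305.18312792 334.36028348] [ 0.23911247 -0.10934069 -0.96481596]
```

View pics/w1.png

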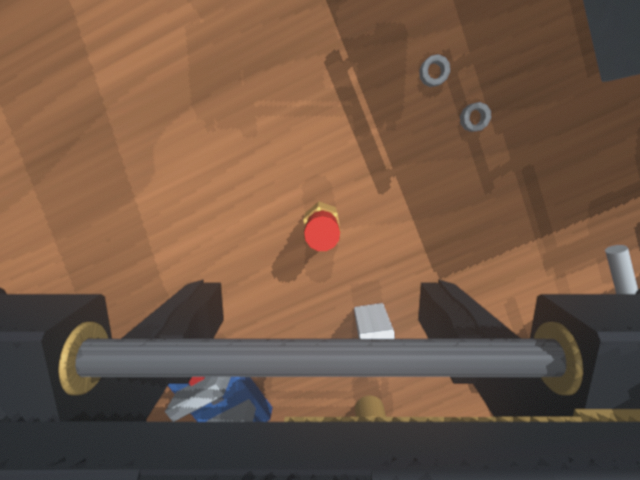

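The cap is at (322,231). A brass hexagon corner shows above it at (320,203), with neighbours near (304,215) and (338,210). I'll measure it from an enlarged crop.

```bash
python3 - <<'E'
from h import *
f=grab('wrist');c=f['pixels'][190:260,285:365,::-1]
cv2.imwrite('pics/c1.png',cv2.resize(c,None,fx=8,fy=8,interpolation=cv2.INTER_CUBIC))
hsv=cv2.cvtColor(f['pixels'],cv2.COLOR_RGB2HSV).astype(int);H,S,Vv=[hsv[...,i] for i in range(3)]
v,u=np.mgrid[:480,:640]
m=((H<6)|(H>174))&(S>190)&(u>285)&(u<365)&(v>190)&(v<260)
(x,y),r=cv2.minEnclosingCircle(np.argwhere(m)[:,::-1].astype(np.float32))
print(x,y,r,ray(f,np.array([x]),np.array([y]),62.))
E
```

```text
0.0 0.0 0.0 [[200.64742493 148.33288853  62.        ]]
```

View pics/c1.png

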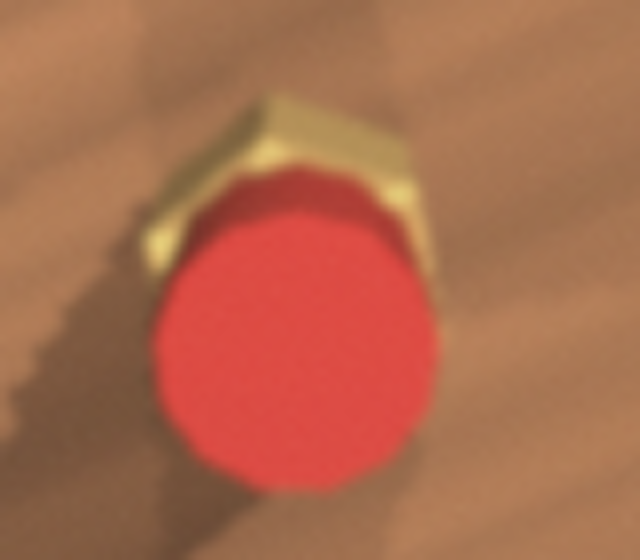

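The crop shows hexagon top corners at about (155,243), (265,145) and (405,190), foot corners at (275,97) and (408,150), and the cap centre at (297,352).

```bash
python3 - <<'E'
from h import *
f=grab('wrist')
def w(p,z): p=np.array(p,float)/8-0.44+[285,190]; return ray(f,p[:,0],p[:,1],np.float64(z))[:,:2]
t=w([(155,243),(265,145),(405,190)],31);b=w([(275,97),(408,150)],0)
for e in (t[1]-t[0],t[2]-t[1],b[1]-b[0]): print(np.hypot(*e),np.degrees(np.arctan2(e[1],e[0]))%60, 'normal',(np.degrees(np.arctan2(e[1],e[0]))+90)%60)
c=w([(297,352)],62);print(c); print(np.linalg.norm(t-c,axis=1),np.degrees(np.arctan2(*(t-c).T[::-1]))%60)
E
```

```text
16.170468452778376 47.46998668549229 normal 17.4699866854923
15.97783372892606 47.53646837367216 normal 17.536468373672164
17.08079186016153 43.68921616221904 normal 13.689216162219054
[[437.47430854 278.27758578]]
[16.05625059 15.72115022 15.7616842 ] [49.07520928 47.90921733 46.9132333 ]
```

>>> send_rows:
  motion: [0.088, 0.001, -0.001, -0.06, 0.207, 0.088, 0.001, -0.001, -0.12, 0.207, 0.088, 0.001, -0.001, -0.16, 0.207, 0.06, 0.001, -0.001, -0.182, 0.207, 0.045, 0.001, -0.001, -0.182, 0.207, 0.04, 0.001, -0.001, -0.182, 0.207, 0.036, 0.001, -0.001, -0.182, 0.207, 0.03, 0.001, -0.001, -0.182, 0.207, 0.027, 0.001, -0.001, -0.182, 0.207, 0.025, 0.001, -0.001, -0.182, 0.207, 0.025, 0.001, -0.001, -0.182, 0.207]

```text
time_s: 2.68
eef_pos: [438.7, 277.3, 7.1]
eef_rot: [0.348, 3.122, 0.001]
wrist_force: [-1.3, 0.8, 5.3]
gripper_width: 29.6
finger_force: 30.0
```

>>> send_rows:
  motion: [0.04, 0, 0, 0, 0, 0.06, 0, 0, 0, 0, 0.06, 0, 0, 0.029, 0, 0.06, 0, 0, 0.029, -0.18, 0.06, 0, 0, 0.029, -0.36, 0.06, 0, 0, 0.029, -0.54, 0.06, 0, 0, 0.029, -0.72, 0.06, 0, 0, 0.029, -0.9, 0.06, 0, 0, 0.029, -1.047, 0.06, 0, 0, 0.029, -1.047]

```text
time_s: 3.92
eef_pos: [438.4, 277.1, 35.5]
eef_rot: [-1.86, -2.531, 0.001]
wrist_force: [0.1, 0.3, -0.1]
gripper_width: 60.1
finger_force: 0.0
```

>>> send_rows:
  motion: [0.045, 0, 0, 0, 0, 0.04, 0, 0, 0, 0, 0.035, 0, 0, 0, 0, 0.03, 0, 0, 0, 0, 0.025, 0, 0, 0, 0, 0.02, 0, 0, 0, 0, 0.02, 0, 0, 0, 0, 0.02, 0, 0, 0, 0]

```text
time_s: 4.92
eef_pos: [438.4, 277.1, 35.7]
eef_rot: [-1.862, -2.53, 0.0]
wrist_force: [-1.9, -0.8, 0.2]
gripper_width: 27.9
finger_force: 30.0
```

>>> send_rows:
  motion: [0.02, 0, 0, 0.05, 0, 0.02, 0, 0, 0.1, 0, 0.02, 0.03, -0.04, 0.1, -0.05, 0.02, 0.065, -0.08, 0.1, -0.1, 0.02, 0.1, -0.12, 0.1, -0.15, 0.02, 0.125, -0.147, 0.1, -0.206, 0.02, 0.125, -0.147, 0.1, -0.206, 0.02, 0.125, -0.147, 0.1, -0.206]

```text
time_s: 5.92
eef_pos: [562.9, 130.6, 135.3]
eef_rot: [-2.111, -2.325, 0.001]
wrist_force: [0.7, 0.1, -1.7]
gripper_width: 28.2
finger_force: 30.0
```

```bash
python3 - <<'E'
from h import *
f=grab('wrist','w2.png');s=ctrl.state();print(s['eef_pos'],s['eef_rot'])
V=f['view'];print(-V[:3,:3].T@V[:3,3],V[2,:3])
E
```

```text
[562.82971866 130.90574165 135.46638704] [-2.11041991e+00 -2.32622590e+00  6.40316157e-04]
[556.58839259 196.10302047 280.87380481] [ 0.02482506 -0.26172844 -0.96482223]
```

View pics/w2.png

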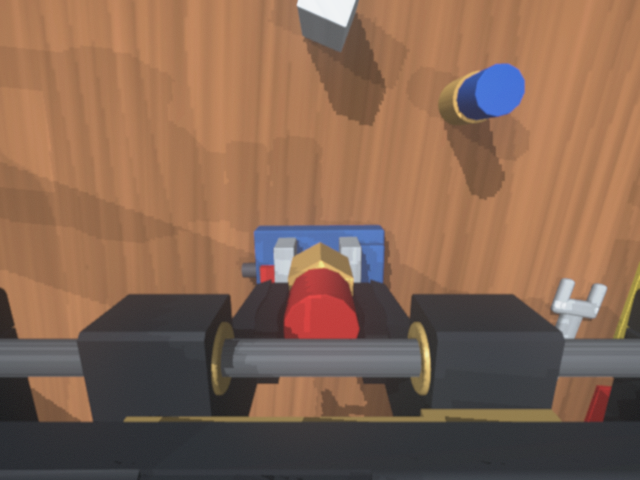

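The wrist view shows the held hexagon with a corner toward the camera at (322,243), the jaw ends at (285,240) and (350,240), and the base's near edge from (258,228) to (384,228), with the screw on the left, at −x.

```bash
cat > jaws.py <<'E'
from h import *
def run():
    f=grab('wrist');P=pts(f);hsv=cv2.cvtColor(f['pixels'],cv2.COLOR_RGB2HSV).astype(int);H,S,V=[hsv[...,i] for i in range(3)]
    v,u=np.mgrid[:480,:640];z=P[...,2]
    roi=(u>235)&(u<410)&(v>180)&(v<300)
    m=roi&(S<70)&(abs(z-50)<3.5)&(V>120)
    for n,k in (('slide',m&(u<317)),('fixed',m&(u>=317))):
        for r in range(180,300,5):
            c=np.where(k[r])[0]
            if len(c)>5: w=ray(f,np.array([c[0]-.5,c[-1]+.5]),np.array([r,r]),50.); print(n,r,c[0],c[-1],w[:,:2].round(1).tolist())
    b=roi&(H>100)&(H<130)&(S>120)&(abs(z-20)<4)
    pe=[(c,np.where(b[:,c])[0][0]-.5) for c in range(265,378,4) if b[:,c].any()]
    pe=np.array(pe);w=ray(f,pe[:,0],pe[:,1],20.)[:,:2];k=np.polyfit(w[:,0],w[:,1],1);print('base +y edge yaw deg',np.degrees(np.arctan(k[0])),'y at x=563',np.polyval(k,563),'resid',np.std(w[:,1]-np.polyval(k,w[:,0])))
    for r in range(230,262,6):
        c=np.where(b[r])[0]; w=ray(f,np.array([c[0]-.5,c[-1]+.5]),np.array([r,r]),20.); print('base',r,w[:,:2].round(1).tolist())
    return f
if __name__=='__main__': run()
E
python3 jaws.py
```

```text
slide 250 274 293 [[531.3, 124.8], [544.8, 126.1]]
slide 255 274 294 [[531.5, 121.2], [545.7, 122.6]]
slide 260 274 291 [[531.7, 117.6], [544.0, 118.8]]
slide 265 274 290 [[531.9, 114.0], [543.6, 115.2]]
slide 270 275 288 [[532.8, 110.4], [542.5, 111.4]]
slide 275 275 287 [[533.1, 106.8], [542.1, 107.6]]
slide 280 275 287 [[533.3, 103.1], [542.3, 104.0]]
fixed 250 341 361 [[576.6, 129.2], [590.8, 130.6]]
fixed 255 345 360 [[579.7, 125.9], [590.6, 127.0]]
fixed 260 349 360 [[582.9, 122.6], [591.1, 123.4]]
fixed 265 350 360 [[584.0, 119.1], [591.5, 119.8]]
fixed 270 352 360 [[585.8, 115.6], [592.0, 116.2]]
fixed 275 353 360 [[586.9, 112.0], [592.4, 112.6]]
fixed 280 354 360 [[588.1, 108.4], [592.9, 108.9]]
base +y edge yaw deg 5.917730978513748 y at x=563 135.0943557011052 resid 0.32012354585293806
base 230 [[515.7, 130.1], [608.3, 139.2]]
base 236 [[513.7, 125.2], [609.8, 134.6]]
base 242 [[513.9, 120.5], [610.4, 129.9]]
base 248 [[514.1, 115.7], [576.8, 121.8]]
base 254 [[514.4, 110.9], [527.4, 112.2]]
base 260 [[515.4, 106.1], [527.7, 107.3]]
```

>>> send_rows:
  motion: [0.02, 0.0, -0.031, -0.03, 0.005, 0.02, 0.0, -0.031, -0.042, 0.005, 0.02, 0.0, -0.031, -0.042, 0.005, 0.02, 0.0, -0.031, -0.042, 0.005]

```text
time_s: 6.52
eef_pos: [563.8, 100.0, 94.6]
eef_rot: [2.105, 2.331, 0.002]
wrist_force: [0.5, -0.3, -3.4]
gripper_width: 28.3
finger_force: 30.0
```

```bash
python3 - <<'E'
from h import *
f=grab('wrist');s=ctrl.state();print(s['eef_pos'],s['eef_rot'])
cv2.imwrite('pics/w3.png',cv2.resize(f['pixels'][170:340,220:430,::-1],None,fx=3.5,fy=3.5,interpolation=cv2.INTER_CUBIC))
E
```

```text
[563.85093553  99.8896391   94.65467659] [2.10452254e+00 2.33091783e+00 1.69132257e-03]
```

View pics/w3.png

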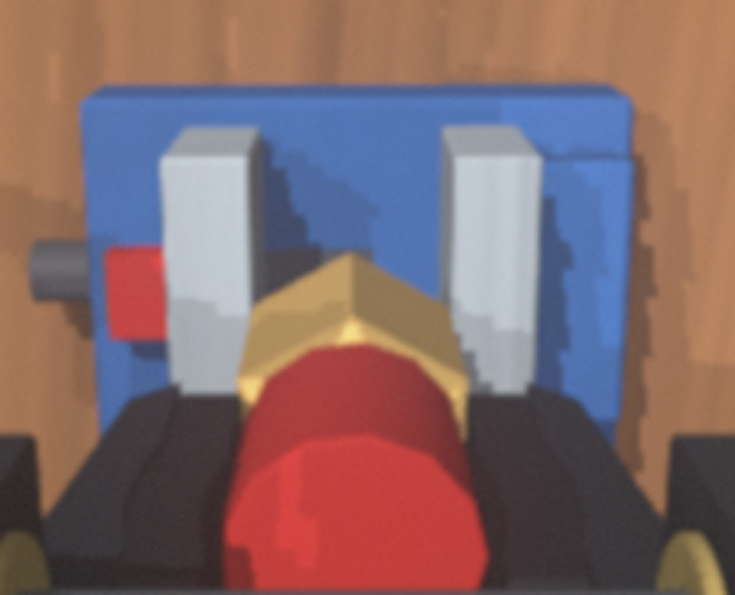

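The crop shows the foot corner at (350,252), the left inner jaw edge at x≈250 and the right one at x≈453. A red block sits behind the sliding jaw at (105–165, 245–340).

```bash
python3 - <<'E'
from h import *
f=grab('wrist');P=pts(f);s=ctrl.state()
ex=np.array([np.cos(np.radians(5.7)),np.sin(np.radians(5.7))]);ey=np.array([-ex[1],ex[0]])
def w(p,z): p=np.array(p,float)/3.5-0.36+[220,170]; q=ray(f,p[:,0],p[:,1],np.float64(z))[:,:2]-s['eef_pos'][:2]; return np.c_[q@ex,q@ey].round(1).tolist()
print('jaw tops: L',w([(163,155),(250,155),(250,300)],50),'R',w([(453,155),(540,155),(456,300)],50))
print('foot corner, side corners',w([(350,252)],59),'top corner',w([(350,318),(243,381),(467,381)],90))
print('base corners',w([(87,98),(630,98)],20))
hs=cv2.cvtColor(f['pixels'],cv2.COLOR_RGB2HSV)
def d(x0,x1,y0,y1):
    r=P[int(170+y0/3.5):int(170+y1/3.5),int(220+x0/3.5):int(220+x1/3.5)].reshape(-1,3); q=r[:,:2]-s['eef_pos'][:2]
    return np.percentile(r[:,2],[5,50,95]).round(1),(q@ex).min().round(1),(q@ex).max().round(1),(q@ey).min().round(1),(q@ey).max().round(1)
print('red',d(110,160,255,335));print('handle',d(38,80,250,290)); print('bed',d(300,430,170,230))
E
```

```text
jaw tops: L [[-29.5, 29.7], [-16.0, 29.7], [-16.5, 6.1]] R [[15.6, 29.8], [29.1, 29.8], [16.6, 6.1]]
foot corner, side corners [[-0.4, 16.6]] top corner [[-0.4, 16.3], [-14.2, 7.7], [14.7, 7.8]]
base corners [[-47.3, 34.2], [49.4, 34.5]]
red (array([25.5, 26.6, 27.6]), np.float64(-44.1), np.float64(-35.2), np.float64(-7.4), np.float64(7.7))
handle (array([13. , 15. , 16.2]), np.float64(-60.0), np.float64(-52.0), np.float64(-2.1), np.float64(4.7))
bed (array([18.6, 19.6, 20.8]), np.float64(-9.8), np.float64(13.3), np.float64(10.6), np.float64(66.0))
```

>>> send_rows:
  motion: [0.02, 0, 0, -0.008, 0.002, 0.02, 0, 0, -0.012, 0.002, 0.02, 0, 0, -0.016, 0.002, 0.02, 0, 0, -0.02, 0.002, 0.02, 0, 0, -0.02, 0.002]

```text
time_s: 7.25
eef_pos: [563.3, 99.2, 73.4]
eef_rot: [-2.104, -2.332, 0.001]
wrist_force: [0.6, -0.1, -3.0]
gripper_width: 28.3
finger_force: 30.0
```

>>> send_rows:
  motion: [0.02, 0, 0, -0.006, 0, 0.02, 0, 0, -0.012, 0, 0.02, 0, 0, -0.016, 0, 0.02, 0, 0, -0.016, 0, 0.02, 0, 0, -0.018, 0, 0.02, 0, 0, -0.018, 0]

```text
time_s: 8.0
eef_pos: [563.6, 99.1, 55.8]
eef_rot: [2.104, 2.333, 0.0]
wrist_force: [-0.6, 0.2, -2.9]
gripper_width: 28.4
finger_force: 30.0
```

>>> send_rows:
  motion: [0.02, 0, 0, -0.0005, 0, 0.02, 0, 0, -0.001, 0, 0.02, 0, 0, -0.001, 0]

```text
time_s: 8.38
eef_pos: [563.7, 99.2, 55.6]
eef_rot: [2.104, 2.333, 0.001]
wrist_force: [-3.6, -0.3, 7.9]
gripper_width: 28.0
finger_force: 30.0
```

>>> send_rows:
  motion: [0.035, 0, 0, 0, 0, 0.05, 0, 0, 0, 0, 0.088, 0, 0, 0, 0, 0.088, 0, 0, 0, 0, 0.088, 0, 0, -0.01, 0, 0.088, 0, 0, -0.02, 0, 0.088, 0, 0, -0.0235, 0, 0.088, 0, 0, -0.0235, 0]

```text
time_s: 9.38
eef_pos: [563.4, 99.2, 30.8]
eef_rot: [-2.104, -2.333, 0.001]
wrist_force: [0.2, -0.2, -0.3]
gripper_width: 87.9
finger_force: 0.0
```

```bash
python3 - <<'E'
from h import *
f=grab('wrist')
cv2.imwrite('pics/w4.png',cv2.resize(f['pixels'][170:400,180:460,::-1],None,fx=2.5,fy=2.5,interpolation=cv2.INTER_CUBIC))
E
```

```text
(no output)
```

View pics/w4.png

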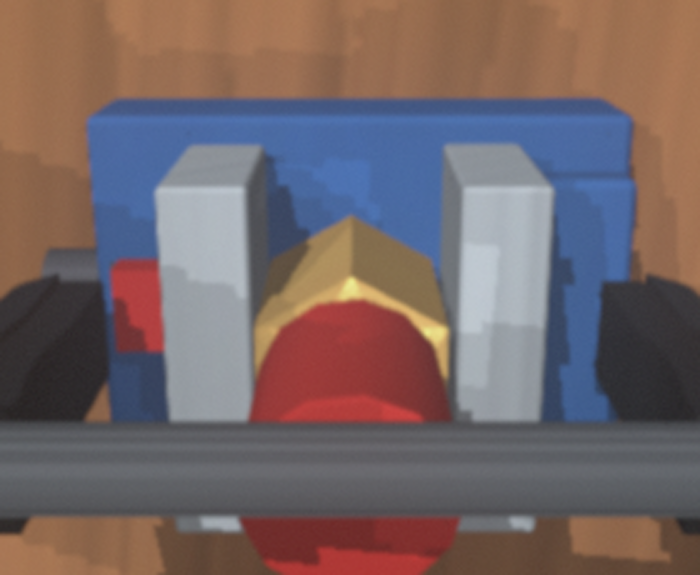

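The blank stands square between the jaws: its near corner is at (350,218–285), its top edges meet both jaws, and the fingers are clear outside the jaws. Next I nip it.

>>> send_rows:
  motion: [0.075, 0, 0, 0, 0, 0.068, 0, 0, 0, 0, 0.064, 0, 0, 0, 0, 0.062, 0, 0, 0, 0, 0.06, 0, 0, 0, 0, 0.059, 0, 0, 0, 0, 0.058, 0, 0, 0, 0, 0.056, 0, 0, 0, 0, 0.054, 0, 0, 0, 0, 0.05, 0, 0, 0, 0, 0.05, 0, 0, 0, 0, 0.05, 0, 0, 0, 0]

```text
time_s: 10.92
eef_pos: [563.6, 99.1, 31.3]
eef_rot: [2.104, 2.333, 0.0]
wrist_force: [4.6, 0.6, -2.1]
gripper_width: 57.7
finger_force: 30.0
```

```bash
python3 - <<'E'
from h import *
f=grab('top','t2.png');P=pts(f);z=P[...,2]
v,u=np.mgrid[:480,:640]
hsv=cv2.cvtColor(f['pixels'],cv2.COLOR_RGB2HSV).astype(int);H,S,V=[hsv[...,i] for i in range(3)]
# bay-side edge of stop top: leftmost tall, dark pixel in each row
m=(z>14)&(z<26)&(u>440)&(u<495)&(S<90)
e=[(np.where(m[r])[0][0]-.5,r,np.where(m[r])[0][-1]+.5) for r in range(192,284,3) if m[r].sum()>5]
e=np.array(e)
for c in (0,2):
    w=ray(f,e[:,c],e[:,1],20.)[:,:2];k=np.polyfit(w[:,0],w[:,1],1)
    r=w[:,1]-np.polyval(k,w[:,0]);g=abs(r)<2;k=np.polyfit(w[g,0],w[g,1],1)
    print('edge',c,'yaw',np.degrees(np.arctan(k[0])),'y@560',np.polyval(k,560),'std',r[g].std(),g.sum())
y=(H>22)&(H<36)&(S>140)&(u>400)&(u<466)&(v>190)&(v<290)&(z<8)
q=np.argwhere(y)[:,::-1];w=ray(f,q[:,0],q[:,1],0.)[:,:2]
for n,s in (('far line',q[:,1]<210),('near line',q[:,1]>268),('outer line',q[:,0]<418)):
    print(n,s.sum(),w[s].mean(0).round(1),w[s].min(0).round(1),w[s].max(0).round(1))
c=np.array([[466,191],[474,278]]);print('screws',ray(f,c[:,0],c[:,1],22.).round(1))
E
```

```text
edge 0 yaw 3.821159649892242 y@560 -205.72424562288035 std 0.698956738711913 31
edge 2 yaw 3.4761216025815296 y@560 -228.71336655234106 std 0.5034361199389307 31
far line 52 [ 622.7 -175.2] [ 609.1 -199.3] [ 627.8 -123.6]
near line 173 [ 498.7 -161.7] [ 493.5 -208.7] [ 508.4 -129.6]
outer line 273 [ 551.8 -129. ] [ 493.5 -136.2] [ 614.3 -123.5]
screws [[ 636.3 -213.7   22. ]
 [ 493.1 -223.8   22. ]]
```

>>> send_rows:
  motion: [0.05, 0, -0.005, 0, 0, 0.05, 0, -0.018, 0, -0.003, 0.05, 0, -0.036, 0, -0.006, 0.05, -0.001, -0.055, 0, -0.01, 0.05, -0.001, -0.075, 0, -0.014, 0.05, -0.001, -0.095, 0, -0.018, 0.05, -0.002, -0.115, 0, -0.022, 0.05, -0.002, -0.135, 0, -0.026, 0.05, -0.002, -0.153, 0, -0.03, 0.05, -0.002, -0.168, 0, -0.034, 0.05, -0.002, -0.178, 0, -0.037, 0.05, -0.002, -0.18, 0, -0.037]

```text
time_s: 12.48
eef_pos: [560.8, -80.1, 31.3]
eef_rot: [-2.145, -2.291, -0.001]
wrist_force: [-1.1, 7.9, 3.1]
gripper_width: 57.8
finger_force: 30.0
```

>>> send_rows:
  motion: [0.05, 0, -0.01, 0, 0, 0.05, 0, -0.025, 0, 0, 0.05, 0, -0.04, 0, 0, 0.05, 0, -0.055, 0, 0, 0.05, 0, -0.067, 0, 0, 0.05, 0, -0.074, 0, 0, 0.05, 0, -0.075, 0, 0, 0.05, 0, -0.075, 0, 0]

```text
time_s: 13.48
eef_pos: [560.9, -154.8, 31.3]
eef_rot: [-2.145, -2.292, -0.0]
wrist_force: [-1.3, 4.4, 3.3]
gripper_width: 57.5
finger_force: 30.0
```

```bash
python3 - <<'E'
from h import *
f=grab('scene');s=ctrl.state();print(s['eef_pos'],s['wrist_force'])
cv2.imwrite('pics/s2.png',cv2.resize(f['pixels'][230:430,130:330,::-1],None,fx=3,fy=3,interpolation=cv2.INTER_CUBIC))
E
```

```text
[ 560.88687007 -154.77589051   31.31482876] [-1.22527738  5.20143078  3.58127069]
```

View pics/s2.png

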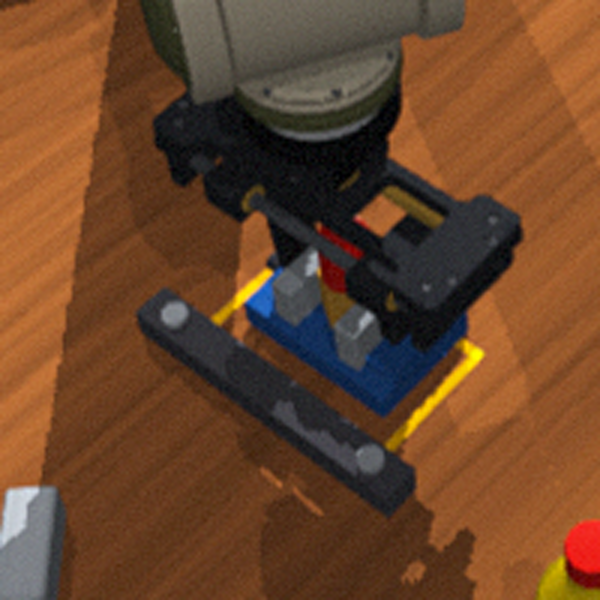

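The vise is nipped, between the paint lines and parallel to the bar, with a gap of roughly 15 mm left. I'll creep in.

>>> send_rows:
  motion: [0.05, 0, -0.002, 0, 0, 0.05, 0, -0.004, 0, 0, 0.05, 0, -0.006, 0, 0, 0.05, 0, -0.0075, 0, 0, 0.05, 0, -0.009, 0, 0, 0.05, 0, -0.01, 0, 0, 0.05, 0, -0.011, 0, 0, 0.05, 0, -0.0115, 0, 0, 0.05, 0, -0.012, 0, 0, 0.05, 0, -0.012, 0, 0]

```text
time_s: 14.78
eef_pos: [561.0, -166.4, 31.3]
eef_rot: [-2.144, -2.292, -0.001]
wrist_force: [-1.3, 6.6, 5.0]
gripper_width: 57.4
finger_force: 30.0
```

>>> send_rows:
  motion: [0.05, 0, -0.0005, 0, 0, 0.05, 0, -0.001, 0, 0, 0.05, 0, -0.0015, 0, 0, 0.05, 0, -0.002, 0, 0, 0.05, 0, -0.002, 0, 0]

```text
time_s: 15.4
eef_pos: [561.0, -168.4, 31.3]
eef_rot: [-2.144, -2.292, -0.001]
wrist_force: [-0.4, 6.6, 4.5]
gripper_width: 57.9
finger_force: 30.0
```

>>> send_rows:
  motion: [0.05, 0, -0.0005, 0, 0, 0.05, 0, -0.001, 0, 0, 0.05, 0, -0.0015, 0, 0, 0.05, 0, -0.0015, 0, 0]

```text
time_s: 15.9
eef_pos: [561.0, -169.9, 31.3]
eef_rot: [-2.144, -2.292, -0.001]
wrist_force: [-0.5, 7.6, 4.4]
gripper_width: 57.9
finger_force: 30.0
```

>>> send_rows:
  motion: [0.05, 0, -0.0005, 0, 0, 0.05, 0, -0.001, 0, 0, 0.05, 0, -0.001, 0, 0]

```text
time_s: 16.27
eef_pos: [561.0, -170.9, 31.3]
eef_rot: [-2.144, -2.292, -0.001]
wrist_force: [-0.9, 6.8, 4.5]
gripper_width: 58.3
finger_force: 30.0
```

>>> send_rows:
  motion: [0.05, 0, -0.0005, 0, 0, 0.05, 0, -0.001, 0, 0, 0.05, 0, -0.001, 0, 0]

```text
time_s: 16.65
eef_pos: [561.0, -171.8, 31.3]
eef_rot: [-2.144, -2.292, -0.001]
wrist_force: [-1.5, 7.8, 4.9]
gripper_width: 57.5
finger_force: 30.0
```

```bash
python3 - <<'E'
from h import *
s=ctrl.state();print(s['eef_pos'],s['wrist_force'],s['torque'])
E
```

```text
[ 560.97428738 -171.84537039   31.30353366] [-1.51159415  7.76719311  4.87631548] [ 1.07015894 -0.31018674  0.21122631]
```

>>> send_rows:
  motion: [0.05, 0, -0.0005, 0, 0, 0.05, 0, -0.001, 0, 0, 0.05, 0, -0.001, 0, 0]

```text
time_s: 17.02
eef_pos: [561.0, -172.7, 31.3]
eef_rot: [-2.144, -2.292, -0.001]
wrist_force: [-0.5, 8.5, 5.2]
gripper_width: 57.9
finger_force: 30.0
```

>>> send_rows:
  motion: [0.05, 0, -0.0005, 0, 0, 0.05, 0, -0.001, 0, 0, 0.05, 0, -0.001, 0, 0]

```text
time_s: 17.4
eef_pos: [561.0, -172.9, 31.4]
eef_rot: [-2.143, -2.291, -0.003]
wrist_force: [-0.3, 12.5, 7.2]
gripper_width: 57.7
finger_force: 30.0
```

>>> send_rows:
  motion: [0.05, 0, -0.0005, 0, 0, 0.05, 0, -0.0005, 0, 0]

```text
time_s: 17.65
eef_pos: [561.0, -173.0, 31.4]
eef_rot: [-2.143, -2.291, -0.003]
wrist_force: [0.6, 15.0, 7.7]
gripper_width: 57.9
finger_force: 30.0
```

```bash
python3 - <<'E'
from h import *
s=ctrl.state();print(s['eef_pos'],s['eef_rot'],s['wrist_force'],s['torque'])
f=grab('top');P=pts(f);hsv=cv2.cvtColor(f['pixels'],cv2.COLOR_RGB2HSV).astype(int)
s=grab('scene')
cv2.imwrite('pics/s3.png',cv2.resize(s['pixels'][300:410,180:300,::-1],None,fx=5,fy=5,interpolation=cv2.INTER_CUBIC))
E
```

```text
[ 561.02689977 -172.97404385   31.43491159] [-2.14325432 -2.2906002  -0.00333809] [ 0.55740376 15.00189     7.73333096] [ 2.26197861 -0.32385845  0.0486114 ]
```

View pics/s3.png

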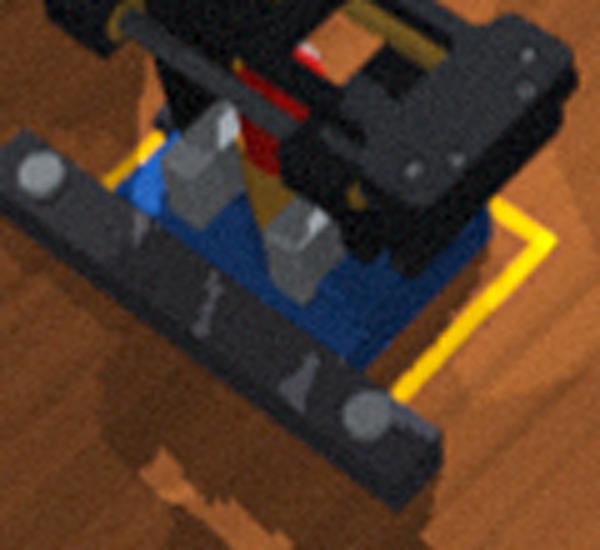

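>>> send_rows:
  motion: [0.05, 0, 0, 0, -0.004, 0.05, 0, 0, 0, -0.004, 0.05, 0, 0, 0, -0.004]

```text
time_s: 18.12
eef_pos: [561.1, -173.1, 31.4]
eef_rot: [-2.148, -2.287, -0.003]
wrist_force: [-0.4, 13.8, 6.1]
gripper_width: 57.3
finger_force: 30.0
```

```bash
python3 - <<'E'
from h import *
s=ctrl.state();print(s['eef_pos'],s['eef_rot'],s['wrist_force'],s['torque'])
r=s['eef_rot'];print(np.degrees(np.arctan2(r[1],r[0]))*2)
E
```

```text
[ 561.10152985 -173.10463827   31.4031363 ] [-2.14804842 -2.28661169 -0.00323352] [-0.40343699 13.7615053   6.12082317] [ 2.15843946 -0.47005841  0.10236097]
-266.42069143903655
```

>>> send_rows:
  motion: [0.05, 0, 0, 0, -0.004, 0.05, 0, 0, 0, -0.004, 0.05, 0, 0, 0, -0.004]

```text
time_s: 18.5
eef_pos: [561.2, -173.2, 31.4]
eef_rot: [-2.152, -2.283, -0.003]
wrist_force: [0.6, 13.1, 6.9]
gripper_width: 57.5
finger_force: 30.0
```

```bash
python3 - <<'E'
from h import *
s=ctrl.state();print(s['eef_pos'],s['eef_rot'],s['wrist_force'],s['torque'])
r=s['eef_rot'];print(np.degrees(np.arctan2(r[1],r[0]))*2)
E
```

```text
[ 561.17619909 -173.15187184   31.41576999] [-2.15218196 -2.28309656 -0.00307654] [ 0.57978927 13.06087397  6.8894828 ] [ 2.1145444  -0.46895913  0.32786873]
-266.61862201025724
```

>>> send_rows:
  motion: [0.05, 0, 0, 0, 0.002, 0.05, 0, -0.0003, 0, 0.002, 0.05, 0, -0.0003, 0, 0.002]

```text
time_s: 18.88
eef_pos: [561.2, -173.2, 31.4]
eef_rot: [-2.15, -2.285, -0.004]
wrist_force: [1.6, 14.5, 7.0]
gripper_width: 57.8
finger_force: 30.0
```

```bash
python3 - <<'E'
from h import *
s=ctrl.state();print(s['eef_pos'],s['wrist_force'],s['torque'])
r=s['eef_rot'];print(np.degrees(np.arctan2(r[1],r[0]))*2)
E
```

```text
[ 561.15959046 -173.15601546   31.40139048] [ 1.56745041 14.48331568  7.01075219] [ 2.35932505 -0.43788104  0.13370777]
-266.5232501097002
```

>>> send_rows:
  motion: [0.05, 0, 0.0006, 0, 0, 0.05, 0, 0.001, 0, 0, 0.058, 0, 0.001, 0, 0, 0.06, 0, 0.001, 0, 0, 0.064, 0, 0.001, 0, 0, 0.075, 0, 0.001, 0, 0, 0.085, 0, 0.001, 0, 0, 0.085, 0, 0.001, 0, 0, 0.085, 0, 0.001, 0.03, 0, 0.085, 0, 0.001, 0.08, 0, 0.085, 0, 0.001, 0.13, 0, 0.085, 0, 0.001, 0.13, 0]

```text
time_s: 20.38
eef_pos: [562.9, -175.9, 165.1]
eef_rot: [2.149, 2.282, 0.003]
wrist_force: [-0.6, -0.5, -0.1]
gripper_width: 85.4
finger_force: 0.0
```

```bash
python3 - <<'E'
from h import *
s=ctrl.state();print(s['eef_pos'],s['gripper_width'])
f=grab('wrist');cv2.imwrite('pics/w5.png',cv2.resize(f['pixels'][100:340,180:460,::-1],None,fx=2.5,fy=2.5,interpolation=cv2.INTER_CUBIC))
P=pts(f);z=P[...,2];hsv=cv2.cvtColor(f['pixels'],cv2.COLOR_RGB2HSV).astype(int);v,u=np.mgrid[:480,:640]
b=(hsv[...,0]>100)&(hsv[...,0]<130)&(hsv[...,1]>120)&(abs(z-20)<5)&(v<330)
c0=np.where(b.sum(0)>8)[0];print(c0[[0,-1]])
pe=np.array([(c,np.where(b[:,c])[0][0]-.5) for c in range(c0[0]+6,c0[-1]-6,3) if b[:,c].any()]);w=ray(f,pe[:,0],pe[:,1],20.)[:,:2];k=np.polyfit(w[:,0],w[:,1],1);print('vise +y edge yaw',np.degrees(np.arctan(k[0])),'y@560',np.polyval(k,560),(w[:,1]-np.polyval(k,w[:,0])).std())
E
```

```text
[ 562.8808539  -175.86343165  165.06020021] 85.43226592566809
[259 376]
vise +y edge yaw 4.311876040290017 y@560 -138.21945132018215 0.354485364419977
```

View pics/w5.png

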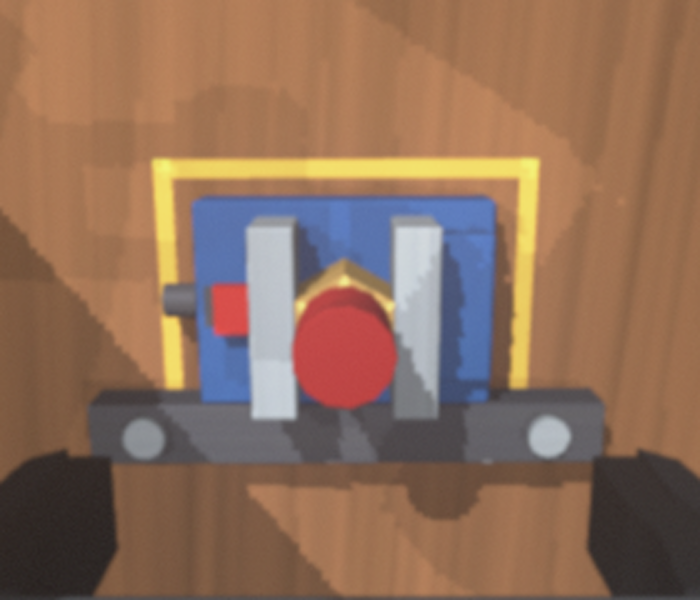

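The vise lies flush on the bar along its whole edge (crop row ≈402 from x 202 to 490) and between the paint lines. The jaws are closed on the flats and the gripper is clear.

```bash
python3 -c "
from station import ticket
print(ticket.hand_in())"
```

```text
the job is handed in; nothing more can be done
None
```

The job is handed in at about 20 s of the 67 s allowed: the red-capped hex blank is nipped by its flats in the vise, and the vise lies flush against the stop bar between the paint lines; I did not touch the round and square blanks.

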